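Balance a counterweighted putter grip on the fulcrum stand

ROBOT

A 6-joint arm with a two-finger parallel gripper is mounted at the origin on the work surface. World frame = base frame: x ahead of the robot, y to its left, z up, the work surface at z = 0. Lengths are in m, angles in rad, forces in N, time in s.
With the tool pointing down it reaches from about 0.25 to 0.725 m from the base axis. Payload 4 kg.
Tool frame: the origin (TCP) lies midway between the tips of the shut fingers; the grasp point (between the pads) lies 19 mm behind it; z points along the fingers, y is the line along which they close (so a half turn about z gives the same grasp; the last joint's range is limited). The gripper opens to 85 mm and grips with 20 to 120 N. Pads are 22 mm wide; open, the fingers measure 114 mm over their backs; the gripper's body (76 mm by 85 mm) begins 54 mm behind the grasp point. The pads swing forward as they close: fully open they stand 13 mm farther back than shut.
Start: joints at [-1.207, 0.241, 0.005, 1.335, 0, 1.571], TCP at [0.178, -0.467, 0.231] pointing down, gripper open.
Joint ranges: [-2.72, 2.72], [-1.05, 1.87], [-1.09, 1.28], [-1.99, 2.15], [-1.42, 1.44], [-3.14, 3.14]. Speed limits (rad/s): [2.79, 2.79, 3.14, 3.14, 3.14, 3.14].

INTERFACE

Orientations are given as a unit quaternion [x, y, z, w].
In Python, from workcell import status, camera, get_calibration, ticket gives the robot as it stands.
- The arm moves only by the shell command python3 -m creep 'ROWS' [OPENING]. ROWS is JSON, a list of rows, each a list of 6 numbers: the shift along the world's x, y, z in cm, then the turn, a rotation vector about the world's x, y, z in degrees. A call has 1 to 8 rows; each row shifts and turns the commanded pose from where the row before left it; what a row does not reach is not made up. A row lasts 1/10 s, in which the tool goes at most 50 mm and 8.59 degrees, less where a joint would pass 70% of its speed; a pose out of reach is approached as far as the arm can. A call is refused whole if a number of a shift passes 5 or a number of a turn 8.59, either way. A call with a gripper value outside its range is refused whole. OPENING is the opening, from -1 (shut) to 1 (fully open), so that 0 is half open, set as the call begins (- or left out, the last holds). The fingers move at their own pace and stop on an object; the grip force is fixed at half the most. Time passes only in rows, so rows that do not move let the fingers close. It gives the time, the measured TCP pose, the force, the opening and the grip force at its end, in the units of the state.
- status.get_obs(): the state, without advancing time (a new reading comes with each control period).
- camera(name): name is "scene" or "top" or "wrist"; returns the picture (480x640x3 uint8, red, green, blue); there is no depth.
- get_calibration(name): a dict with "fx", "fy", "cx", "cy" (pixels), "k1" (the pictures are not rectified: a ray, as slopes to the right and down, at radius r is drawn at 1 + k1 r^2 times it, then the intrinsics apply), "rvec" (rotation vector, rad) and "tvec" (3), from world to camera coordinates, as OpenCV has them; the wrist camera has in their place "tool_from_camera" (4x4, takes a point from camera to tool coordinates, whose origin is the TCP and whose axes are the flange's). Camera axes: x right, y down, z forward; pixel columns grow to the right and rows downward; lengths in m; the calibration is good to about 2 mm. A picture is of the moment at which its call begins: read the wrist's pose just before it. get_calibration takes no time and is no camera call.
- ticket.job_done(): hands the job in; it is judged then, once.
The state is a dict: "clock": time; "joint_pos": joint angles; "joint_vel": joint speeds; "tau": joint torques, N m; "eef_pos": TCP position; "tool_rot": TCP orientation; "ft_force": force on the tool from outside, world axes, zero at the start; "ft_torque": the same for the moment, N m; "grip_width": finger opening in m; "grasp_force": force on a finger pad.
Only numpy, scipy, OpenCV 4.12 (cv2) and the standard library are available. Lean on these libraries where they do the work, as an engineer would, in place of code of your own. Each camera call takes 0.05 s, during which the arm holds its last target. There are 200 camera calls.

TASK

Find the balance point of the putter grip that has the steel counterweight in its end: lay it across the ridge of the fulcrum stand so that it balances there level on its own, then let go. Set it down gently rather than dropping it, and leave the plain grip where it is.

Things in the scene. Friction and masses are not known exactly. Their poses are not given: they have to be found in the camera images.
- grip: Counterweighted putter grip, loose and flat on the bench: black hard-rubber bar 300 long, 28 wide, 26 mm high, flat underneath; on one end a bare steel cylinder, 24 mm diameter, 40 long. Origin: middle of the bar's underside; x along the bar to the steel end, z up. Rubber 150 g, steel 142 g (about): centre of mass at x = +83 mm, i.e. 67 mm from where rubber meets steel.
- fulcrum: Fulcrum stand, fixed: grey foot plate 110 x 100 x 12 mm with a steel ridge, grey sloping sides. Ridge top flat and level, 70 mm above the bench, 32 mm wide (stand's x), 70 mm long (stand's y). Origin: middle of the foot's underside, straight below the middle of the ridge top; z up. A part laid across the ridge lies along the stand's x, either way round.
- plain_grip: Bystander: a shorter plain black grip, 256 mm long, about 29 mm wide and 27 mm high, with no steel end, lying loose on the far part of the bench. Origin: near the middle of its underside; x along it. It stays where it is.
Mind the look-alikes: they are no part of the job. Leave any blue, purple or red look-alike of the fulcrum alone.

How it is judged:
By the outcome, as a careful person would: the job done as asked, in the order asked, and still so for the second after the job is handed in, with the robot touching nothing.
It also fails if it takes over 42 s, if anything falls off the work surface, if the arm or the gripper's body presses on something with over 40 N, if the wrist force passes 120 N, or if a joint passes its speed limit or range.

## Working session

There is one attempt and no reset: what is moved stays moved. The work goes in short steps, Python scripts to look and compute and a shell command to move; the robot and the scene stay as the last step left them, time stands still between calls to the robot, and variables do not carry over. Pictures are saved under pics/ and viewed, at most 10 in all, crops included, and the job is handed in when it is done.

```bash
mkdir -p pics; ls; python3 - <<'E'
from workcell import status,camera,get_calibration
import cv2
for n in("scene","top"):
    cv2.imwrite(f"pics/{n}0.png",camera(n)[:,:,::-1]); print(n,get_calibration(n))
print(get_calibration("wrist")); print(status.get_obs())
E
```

```text
pics
scene {'fx': 479.9250039924861, 'fy': 479.9250039924861, 'cx': 320.0730855653303, 'cy': 232.7004660557334, 'k1': -0.07016866014910073, 'rvec': array([ 2.06475424,  1.01622378, -0.50019497]), 'tvec': array([-0.24515185, -0.26160117,  1.50717722])}
top {'fx': 437.1556007335627, 'fy': 437.1556007335627, 'cx': 321.3138428659445, 'cy': 247.9238903237702, 'k1': -0.06295595849602206, 'rvec': array([ 2.13592589, -2.11559722,  0.22144593]), 'tvec': array([-0.10089059,  0.56971412,  0.82904808])}
{'fx': 390.1504237073944, 'fy': 390.1504237073944, 'cx': 322.7740345050091, 'cy': 242.6744438716885, 'k1': -0.07930609433274634, 'tool_from_camera': array([[-1.76433552e-04, -9.64513338e-01, -2.64034070e-01,
         6.69226153e-02],
       [ 9.99999963e-01, -1.15239761e-04, -2.47253161e-04,
         6.86374592e-05],
       [ 2.08051748e-04, -2.64034104e-01,  9.64513322e-01,
        -1.41989045e-01],
       [ 0.00000000e+00,  0.00000000e+00,  0.00000000e+00,
         1.00000000e+00]])}
{'clock': 0.1, 'joint_pos': array([-1.20701206e+00,  2.41320861e-01,  3.86043398e-03,  1.33521219e+00,
       -2.02585537e-05,  1.57077191e+00]), 'joint_vel': array([ 0.00039645, -0.00197605,  0.00234021, -0.00151828, -0.00074597,
       -0.00095593]), 'tau': array([ 1.83252946e-04, -3.73137653e+01,  2.53010201e+01,  1.08399085e-02,
       -6.71477073e-05, -1.07569599e-05]), 'eef_pos': array([ 0.17769821, -0.46674821,  0.23051093]), 'tool_rot': array([ 9.83500541e-01,  1.80902754e-01, -1.79652341e-04, -9.20836298e-04]), 'ft_force': array([-1.08860005,  0.65157216,  0.52428006]), 'ft_torque': array([-0.04528645,  0.03654467,  0.01003741]), 'grasp_force': 0.0, 'grip_width': 0.08544449279145329}
```

View pics/top0.png

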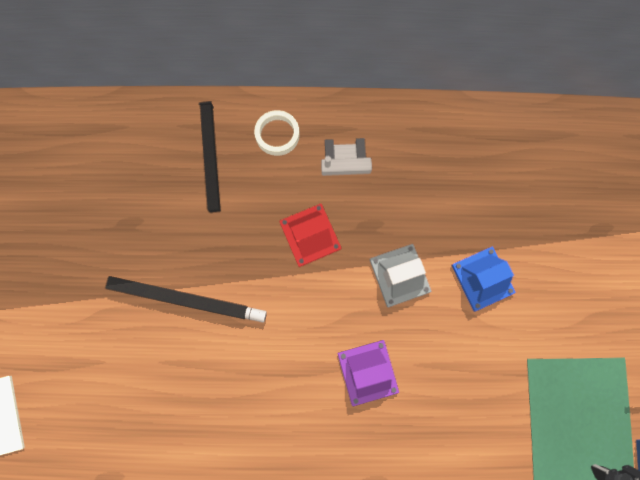

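View pics/scene0.png

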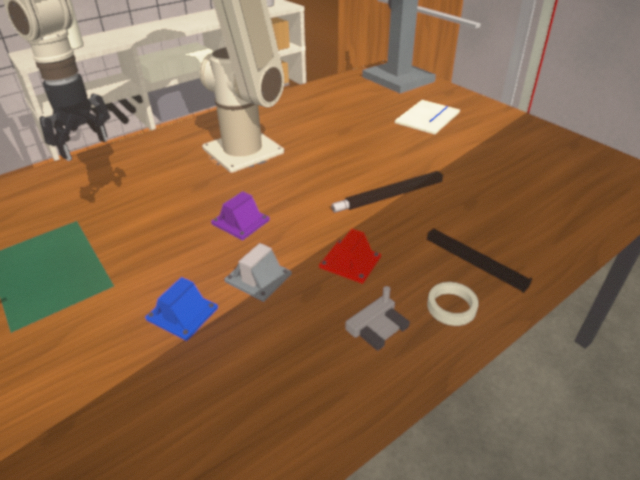

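Candidates for the grip: the bar with the steel end at (185,297), against the plain bar at (210,155). Candidates for the fulcrum: the grey stand at (402,275), against red (311,235), purple (369,373) and blue (485,280). I choose the steel-ended bar and the grey stand, and check both in one close crop.

```bash
cat > h.py <<'E'
import numpy as np,cv2
from scipy.spatial.transform import Rotation as R
from workcell import status,camera,get_calibration
def cam(n,obs=None):
    c=get_calibration(n)
    if n=="wrist":
        o=obs or status.get_obs(); T=np.array(c["tool_from_camera"]); Rt=R.from_quat(o["tool_rot"]).as_matrix()
        return c,Rt@T[:3,:3],Rt@T[:3,3]+o["eef_pos"]
    M=cv2.Rodrigues(c["rvec"])[0]; return c,M.T,-M.T@c["tvec"]
def cast(px,z,cm):
    c,Rw,o=cm; K=np.array([[c["fx"],0,c["cx"]],[0,c["fy"],c["cy"]],[0,0,1]])
    u=cv2.undistortPoints(np.float64(px).reshape(-1,1,2),K,np.array([c["k1"],0,0,0,0.]))[:,0]
    d=np.c_[u,np.ones(len(u))]@Rw.T
    return (o+d*((z-o[2])/d[:,2])[:,None]).round(4)
def proj(P,cm):
    c,Rw,o=cm; q=(np.atleast_2d(P)-o)@Rw; s=q[:,:2]/q[:,2:]; s=s*(1+c["k1"]*(s**2).sum(1))[:,None]
    return s*c["fx"]+[c["cx"],c["cy"]]
def big(m):
    cs=cv2.findContours(m.astype(np.uint8),0,1)[0]; return max(cs,key=cv2.contourArea) if cs else None
E
python3 - <<'E'
from h import *
im=camera("top"); cm=cam("top")
a=cv2.resize(im[265:335,95:275],None,fx=4,fy=4,interpolation=2); b=cv2.resize(im[235:315,360:440],None,fx=4,fy=4,interpolation=2)
o=np.zeros((600,720,3),np.uint8);o[:280,:720]=a;o[280:600,:320]=b;
cv2.imwrite("pics/crop.png",o[:,:,::-1])
hsv=cv2.cvtColor(im,cv2.COLOR_RGB2HSV)
def box(m,z,off,name):
    c=big(m)+np.array(off); q=cv2.boxPoints(cv2.minAreaRect(c)); print(name,q.round(1).tolist(),cast(q,z,cm)[:,:2].tolist())
s=hsv[265:335,95:275]; box(s[...,2]<60,.026,(95,265),"rubber"); box((s[...,1]<70)&(s[...,2]>110),.015,(95,265),"steel")
s=hsv[235:315,360:440]; box((s[...,1]<50)&(s[...,2]>185),.07,(360,235),"ridge");box((s[...,1]<70),.02,(360,235),"stand")
E
```

```text
rubber [[106.0, 277.3999938964844], [130.0, 274.3999938964844], [131.0, 282.1000061035156], [107.0, 285.1000061035156]] [[0.509, 0.3526], [0.516, 0.3021], [0.4999, 0.2986], [0.4929, 0.349]]
steel [[243.60000610351562, 317.70001220703125], [246.0, 306.3999938964844], [266.29998779296875, 310.70001220703125], [263.8999938964844, 322.1000061035156]] [[0.4306, 0.0629], [0.4539, 0.0587], [0.4454, 0.0164], [0.4222, 0.0207]]
ridge [[386.3999938964844, 268.29998779296875], [419.29998779296875, 256.5], [425.1000061035156, 272.8999938964844], [392.20001220703125, 284.6000061035156]] [[0.5282, -0.2246], [0.5525, -0.2911], [0.5197, -0.3017], [0.4958, -0.2355]]
stand [[368.8999938964844, 258.1000061035156], [414.79998779296875, 242.3000030517578], [431.79998779296875, 291.6000061035156], [385.8999938964844, 307.3999938964844]] [[0.557, -0.1963], [0.5921, -0.2948], [0.4874, -0.3272], [0.4541, -0.2303]]
```

View pics/crop.png

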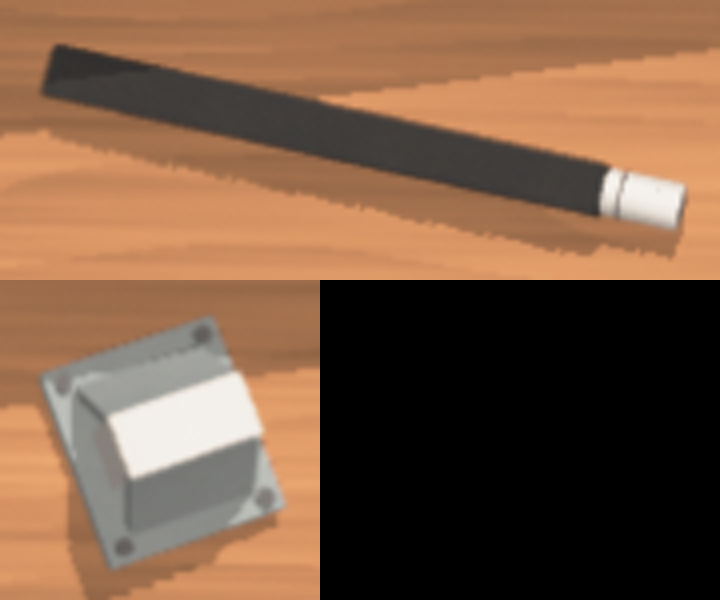

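The crop confirms both: a black bar with a bare steel cylinder at lower right (junction near px (245,312)), and the grey stand with its pale ridge top centred near px (405,271). Next I refine the positions.

```bash
python3 - <<'E'
from h import *
im=cv2.imread("pics/top0.png")[:,:,::-1]; cm=cam("top"); print("cam",cm[2])
hsv=cv2.cvtColor(im,cv2.COLOR_RGB2HSV); s=hsv[265:335,95:275].astype(int); rgb=im[265:335,95:275].astype(int)
m=(rgb.max(2)<95)&(rgb.max(2)-rgb.min(2)<25)
c=big(m)+np.array((95,265)); q=cv2.boxPoints(cv2.minAreaRect(c)); print(q.tolist())
for z in(0.,.026): 
    w=cast(q,z,cm)[:,:2]; print(z,w.tolist(),w.mean(0),[np.linalg.norm(w[i]-w[i-1]).round(4) for i in range(4)])
for n,p in dict(bracket=(345,155),red=(311,235),purple=(370,375),blue=(487,278)).items(): print(n,cast(p,.05,cm))
# scene view: pixels near expected
print("stand corners",cast([(370,259),(412,244.5),(431,290.5),(388,307)],.012,cm).tolist(), cast([(370,259),(412,244.5),(431,290.5),(388,307)],.012,cm).mean(0))
E
```

```text
cam [ 0.40011133 -0.08405662  0.92461842]
[[105.36359405517578, 287.84259033203125], [108.1319351196289, 275.477294921875], [246.58062744140625, 306.4732666015625], [243.81228637695312, 318.83856201171875]]
0.0 [[0.4897, 0.3646], [0.5163, 0.3611], [0.4546, 0.0599], [0.4288, 0.0647]] [0.47235  0.212575] [np.float64(0.306), np.float64(0.0268), np.float64(0.3075), np.float64(0.0262)]
0.026 [[0.4872, 0.3519], [0.5131, 0.3486], [0.453, 0.0558], [0.428, 0.0605]] [0.470325 0.2042  ] [np.float64(0.2974), np.float64(0.0261), np.float64(0.2989), np.float64(0.0254)]
bracket [[ 0.7747 -0.1445  0.05  ]]
red [[ 0.5986 -0.0741  0.05  ]]
purple [[ 0.3212 -0.1922  0.05  ]]
blue [[ 0.513  -0.4345  0.05  ]]
stand corners [[0.5565, -0.1995, 0.012], [0.5889, -0.2903, 0.012], [0.4905, -0.3277, 0.012], [0.4555, -0.2359, 0.012]] [ 0.52285 -0.26335  0.012  ]
```

```bash
python3 -m creep '[[1.9,4.2,0,0,0,7.2],[1.9,4.2,0,0,0,7.2],[1.9,4.2,0,0,0,7.2],[1.9,4.2,0,0,0,7.2],[1.9,4.2,0,0,0,7.2],[1.9,4.2,0,0,0,7.2],[1.9,4.2,0,0,0,7.2],[1.9,4.2,0,0,0,7.2]]' 1; python3 -c "
from workcell import status;print(status.get_obs()['joint_pos'])"
```

```text
clock: 0.95
eef_pos: [0.3301, -0.1295, 0.2313]
tool_rot: [0.773, 0.634, 0.0, 0.0]
ft_force: [1.0, -0.2, -0.2]
grip_width: 0.0853
grasp_force: 0.0
[-3.73897151e-01 -5.03096123e-02 -3.21517855e-01  1.29912815e+00
  2.26864192e-05  1.39390853e+00]
```

```bash
python3 -m creep '[[2.05,4.2,0,0,0,0],[2.05,4.2,0,0,0,0],[2.05,4.2,0,0,0,0],[2.05,4.2,0,0,0,0],[2.05,4.2,0,0,0,0],[2.05,4.2,0,0,0,0],[0,0,0,0,0,0]]'; python3 - <<'E'
from h import *
o=status.get_obs();im=camera("wrist");cm=cam("wrist",o);cv2.imwrite("pics/w1.png",im[:,:,::-1])
print(o["eef_pos"],o["joint_pos"][5], proj([[.4405,.058,.026],[.454,.124,.026],[.470,.204,.026]],cm).round(0).tolist())
E
```

```text
clock: 1.65
eef_pos: [0.4547, 0.1252, 0.2305]
tool_rot: [0.773, 0.635, 0.001, -0.0]
ft_force: [-0.7, -0.4, -0.1]
grip_width: 0.0855
grasp_force: 0.0
[0.4546969  0.12523085 0.23046717] 2.0338935074548785 [[322.0, 284.0], [322.0, 215.0], [322.0, 121.0]]
```

View pics/w1.png

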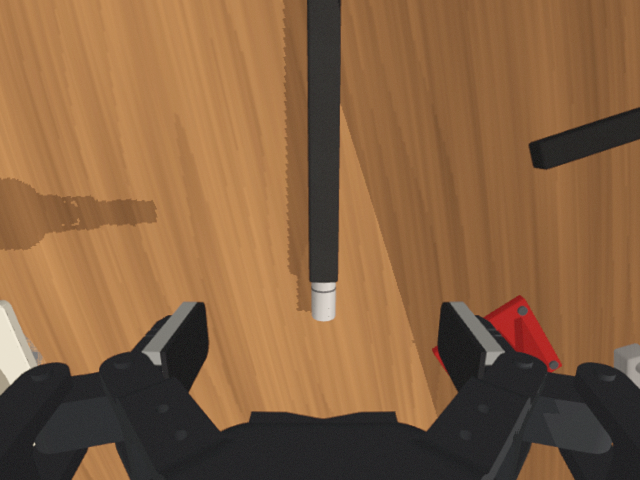

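The wrist view shows the junction at (323,282), against (322,284) predicted, and the bar runs straight down the closing midline. I descend and grip.

```bash
python3 -m creep '[[0,0,-4.5,0,0,0],[0,0,-4.5,0,0,0],[0,0,-4.5,0,0,0],[0,0,-4.5,0,0,0],[0,0,-2.2,0,0,0],[0,0,-1.5,0,0,0],[0,0,-1.05,0,0,0],[0,0,0,0,0,0]]' && python3 -m creep '[[0,0,0,0,0,0],[0,0,0,0,0,0],[0,0,0,0,0,0],[0,0,0,0,0,0],[0,0,0,0,0,0],[0,0,0,0,0,0],[0,0,0,0,0,0],[0,0,0,0,0,0]]' -1
```

```text
clock: 2.5
eef_pos: [0.4515, 0.1195, 0.0028]
tool_rot: [0.775, 0.632, -0.001, -0.001]
ft_force: [-0.3, -0.1, 0.4]
grip_width: 0.0856
grasp_force: 0.0
clock: 3.3
eef_pos: [0.4539, 0.1209, 0.0049]
tool_rot: [0.775, 0.632, 0.001, 0.001]
ft_force: [-0.1, -2.0, 4.1]
grip_width: 0.0268
grasp_force: 60.8
```

```bash
python3 -m creep '[[0,0,1,0,0,0],[0,0,2,0,0,0],[0,0,3,0,0,0],[0,0,4,0,0,0],[0,0,4,0,0,0],[0,0,2,0,0,0],[0,0,0,0,0,0],[0,0,0,0,0,0]]'; python3 - <<'E'
from h import *
for i in range(3):
    o=status.get_obs();im=camera("wrist");print(o["eef_pos"],o["ft_force"].round(2),o["ft_torque"].round(3))
cm=cam("wrist",o);cv2.imwrite("pics/w2.png",im[:,:,::-1])
# steel junction etc. at bottom z approx tcp: predict
M=R.from_quat(o["tool_rot"]).as_matrix()
print(M.round(3).tolist(),proj([o["eef_pos"]+M@[s*.067,0,-.022] for s in(1,-1)],cm))
E
```

```text
clock: 4.1
eef_pos: [0.4523, 0.1206, 0.1633]
tool_rot: [0.775, 0.632, -0.0, -0.0]
ft_force: [-0.6, -0.4, -4.3]
grip_width: 0.0265
grasp_force: 59.8
[0.45225744 0.12064072 0.16328674] [-0.56 -0.36 -4.29] [-0.018  0.014 -0.092]
[0.45149841 0.12040522 0.16229684] [-0.81 -0.05 -4.08] [-0.006  0.038 -0.002]
[0.45124855 0.12030244 0.16186935] [-0.36 -0.34 -4.48] [-0.01   0.014  0.015]
[[0.2, 0.98, -0.004], [0.98, -0.2, -0.001], [-0.002, -0.004, -1.0]] [[322.13081563 135.80701319]
 [322.35329506 485.95162715]]
```

View pics/w2.png

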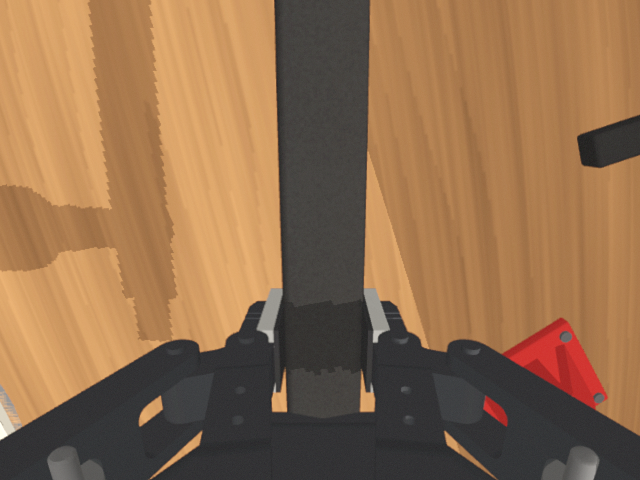

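Held level: both pads sit on the bar, at columns 270–380, and the torque is near zero. I swing it over the grey stand, with the tail clear of the bracket.

```bash
python3 -m creep '[[0.5,-2.55,0,0,0,4],[0.5,-2.55,0,0,0,8.1],[0.5,-2.55,0,0,0,8.1],[0.5,-2.55,0,0,0,8.1],[0.5,-2.55,0,0,0,8.1],[0.5,-2.55,0,0,0,8.1],[0.5,-2.55,0,0,0,8.1],[0.5,-2.55,0,0,0,8.1]]' && python3 -m creep '[[0.5,-2.55,0,0,0,8.1],[0.5,-2.55,0,0,0,8.1],[0.5,-2.55,0,0,0,8.1],[0.5,-2.55,0,0,0,8.1],[0.5,-2.55,0,0,0,8.1],[0.5,-2.55,0,0,0,8.1],[0.5,-2.55,0,0,0,8.1],[0,0,0,0,0,4.1]]' && python3 -m creep '[[0,0,0,0,0,0],[0,0,0,0,0,0],[0,0,0,0,0,0]]'
python3 - <<'E'
from h import *
P=[];A=[]
for i in range(4):
    o=status.get_obs();im=camera("top");P.append(o["eef_pos"]);A.append(R.from_quat(o["tool_rot"]).as_matrix()[:,0])
p=np.mean(P,0);a=np.mean(A,0);print(p,a,np.degrees(np.arctan2(a[1],a[0])),o["joint_pos"])
cv2.imwrite("pics/t3.png",im[:,:,::-1]);cv2.imwrite("pics/s3.png",camera("scene")[:,:,::-1])
E
```

```text
clock: 5.05
eef_pos: [0.4919, -0.0841, 0.1619]
tool_rot: [0.346, 0.938, -0.0, -0.002]
ft_force: [0.9, -0.2, -4.1]
grip_width: 0.027
grasp_force: 59.7
clock: 5.85
eef_pos: [0.5274, -0.2647, 0.1612]
tool_rot: [-0.173, 0.985, 0.0, -0.001]
ft_force: [0.1, 1.2, -4.1]
grip_width: 0.0273
grasp_force: 59.9
clock: 6.15
eef_pos: [0.5275, -0.261, 0.163]
tool_rot: [-0.173, 0.985, 0.001, -0.001]
ft_force: [0.6, 0.0, -3.5]
grip_width: 0.0268
grasp_force: 59.9
[ 0.52770338 -0.26106656  0.16338861] [-9.39987251e-01 -3.41208668e-01  6.37392841e-04] -160.04946384972007 [-4.59457561e-01  4.51319496e-01  1.30168267e-01  1.24989791e+00
  2.32234366e-05 -8.07910431e-01]
```

View pics/t3.png

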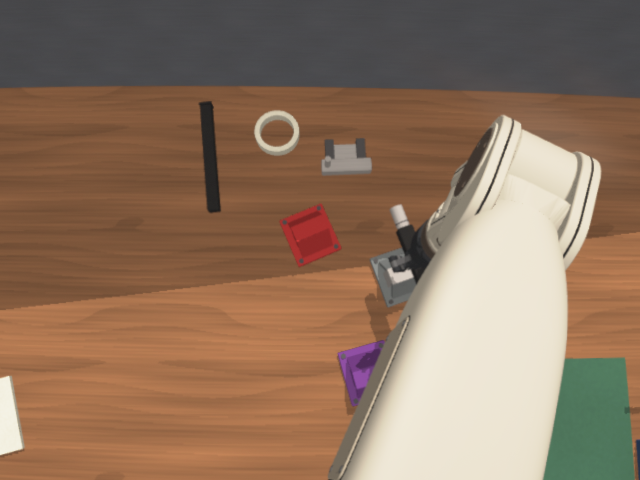

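Steel end visible at (398,206)–(404,225), with the ridge directly below the gripper. I measure the junction to locate the centre of mass.

```bash
python3 - <<'E'
from h import *
im=cv2.imread("pics/t3.png")[:,:,::-1].astype(int);cm=cam("top")
s=im[195:240,380:425];m=(s.min(2)>120)&(s.max(2)-s.min(2)<45)
q=cv2.boxPoints(cv2.minAreaRect(big(m)+np.array((380,195))));print(q.round(1).tolist())
u=np.array([.940,.341])
for z in(.172,.184):
    w=cast(q,z,cm)[:,:2]; t=(w-[.5231,-.2633])@u; l=(w-[.5231,-.2633])@[-u[1],u[0]]; print(z,w.tolist(),"along",t.round(4),"lat",l.round(4))
b=cv2.resize(cv2.imread("pics/t3.png")[190:310,360:450],None,fx=3,fy=3,interpolation=2)
c=cv2.resize(cv2.imread("pics/s3.png")[160:320,170:370],None,fx=2.2,fy=2.2,interpolation=2)
o=np.zeros((360,720,3),np.uint8);o[:b.shape[0],:270]=b;o[:352,272:712]=c;cv2.imwrite("pics/c3.png",o)
E
```

```text
[[390.0, 207.39999389648438], [400.70001220703125, 203.10000610351562], [409.1000061035156, 224.1999969482422], [398.3999938964844, 228.39999389648438]]
0.172 [[0.6234, -0.2166], [0.6317, -0.2361], [0.5928, -0.2501], [0.5847, -0.2307]] along [0.1102 0.1114 0.07   0.069 ] lat [ 0.0097 -0.0115 -0.0114  0.0096]
0.184 [[0.6198, -0.2145], [0.628, -0.2337], [0.5897, -0.2475], [0.5818, -0.2284]] along [0.1075 0.1087 0.068  0.0671] lat [ 0.0129 -0.0079 -0.0079  0.0128]
```

View pics/c3.png

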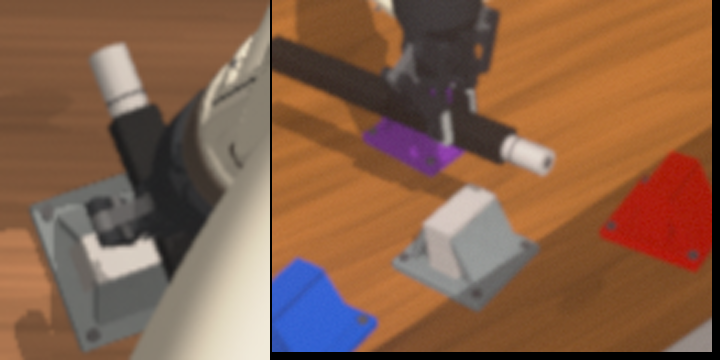

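The top view puts the junction 68–69 mm from the ridge centre, where 67 is wanted, and 0 sideways. I lower it, slowly at the end.

```bash
python3 -m creep '[[-0.1,0,-2,0,0,0],[0,0,-2.5,0,0,0],[0,0,-2,0,0,0],[0,0,-1,0,0,0],[0,0,-0.5,0,0,0],[0,0,-0.4,0,0,0],[0,0,0,0,0,0],[0,0,0,0,0,0]]' && python3 -m creep '[[0,0,-0.1,0,0,0],[0,0,-0.1,0,0,0],[0,0,-0.1,0,0,0],[0,0,0,0,0,0],[0,0,0,0,0,0]]'
```

```text
clock: 7.2
eef_pos: [0.5276, -0.2621, 0.0807]
tool_rot: [-0.173, 0.985, -0.001, 0.001]
ft_force: [0.3, 0.3, -3.7]
grip_width: 0.0267
grasp_force: 59.9
clock: 7.7
eef_pos: [0.5269, -0.2618, 0.0768]
tool_rot: [-0.173, 0.985, 0.0, -0.0]
ft_force: [-0.2, -0.0, -3.1]
grip_width: 0.0268
grasp_force: 59.9
```

```bash
python3 -m creep '[[0,0,-0.1,0,0,0],[0,0,-0.1,0,0,0],[0,0,0,0,0,0],[0,0,0,0,0,0]]' && python3 -m creep '[[0,0,-0.1,0,0,0],[0,0,0,0,0,0],[0,0,0,0,0,0]]'
```

```text
clock: 8.1
eef_pos: [0.527, -0.2618, 0.075]
tool_rot: [-0.173, 0.985, -0.0, 0.0]
ft_force: [0.2, 0.0, -2.4]
grip_width: 0.027
grasp_force: 60.1
clock: 8.4
eef_pos: [0.527, -0.2618, 0.0749]
tool_rot: [-0.173, 0.985, -0.0, 0.0]
ft_force: [-2.9, 0.7, 6.2]
grip_width: 0.0266
grasp_force: 61.0
```

Contact at the ridge. I ease the preload a little, then open partway to release.

```bash
python3 -m creep '[[0,0,0.05,0,0,0],[0,0,0,0,0,0],[0,0,0,0,0,0]]' && python3 -m creep '[[0,0,0,0,0,0],[0,0,0,0,0,0],[0,0,0,0,0,0],[0,0,0,0,0,0],[0,0,0,0,0,0]]' -0.1; python3 - <<'E'
from h import *
c=camera("scene")[:,:,::-1];cv2.imwrite("pics/c4.png",cv2.resize(c[160:320,130:370],None,fx=3,fy=3,interpolation=2))
E
```

```text
clock: 8.7
eef_pos: [0.527, -0.2618, 0.0749]
tool_rot: [-0.173, 0.985, -0.0, 0.0]
ft_force: [-2.4, 1.0, 5.9]
grip_width: 0.0266
grasp_force: 61.0
clock: 9.2
eef_pos: [0.527, -0.2618, 0.0741]
tool_rot: [-0.173, 0.985, -0.0, -0.0]
ft_force: [-0.5, -0.2, 0.1]
grip_width: 0.0386
grasp_force: 0.0
```

View pics/c4.png

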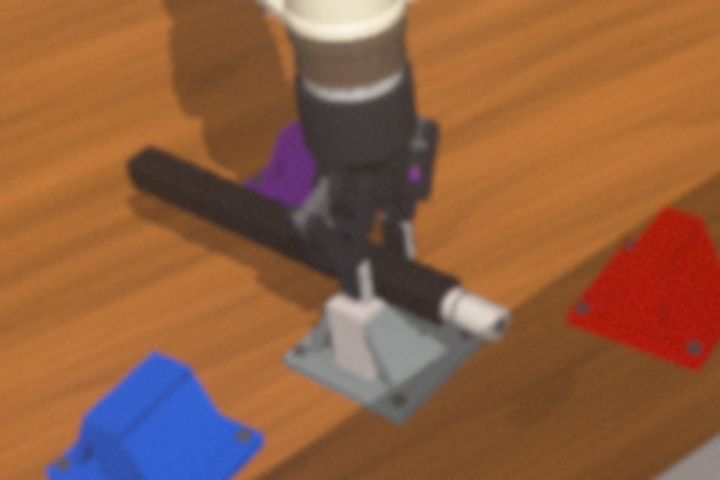

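The bar lies on the grey ridge, with its tail at (150,165) and steel at (480,312) in the crop. The fingers are open and touch nothing. I go straight up, slowly at first, then clear of the view.

```bash
python3 -m creep '[[0,0,0.3,0,0,0],[0,0,0.6,0,0,0],[0,0,1,0,0,0],[0,0,1.5,0,0,0],[0,0,2.5,0,0,0],[0,0,3.5,0,0,0],[0,0,3.5,0,0,0],[0,0,3.5,0,0,0]]' && python3 -m creep '[[0,3.5,2,0,0,0],[-1,4.5,0,0,0,0],[-1,4.5,0,0,0,0],[-1,4.5,0,0,0,0],[-1,4.5,0,0,0,0],[-1,4.5,0,0,0,0],[-1,4.5,0,0,0,0],[0,0,0,0,0,0]]'; python3 -m creep '[[0,0,0,0,0,0],[0,0,0,0,0,0],[0,0,0,0,0,0],[0,0,0,0,0,0],[0,0,0,0,0,0]]'; python3 - <<'E'
from h import *
t=camera("top");cv2.imwrite("pics/t5.png",t[:,:,::-1]);c=camera("scene");cv2.imwrite("pics/s5.png",c[:,:,::-1])
a=cv2.resize(c[160:320,130:330],None,fx=2,fy=2,interpolation=2);b=cv2.resize(t[190:400,340:540],None,fx=1.9,fy=1.9,interpolation=2)
o=np.zeros((400,790,3),np.uint8);o[:320,:400]=a;o[:b.shape[0],405:405+b.shape[1]]=b;cv2.imwrite("pics/c5.png",o[:,:,::-1])
s=t[190:400,370:470].astype(int);m=(s.max(2)<95)&(s.max(2)-s.min(2)<25)
q=cv2.boxPoints(cv2.minAreaRect(big(m)+np.array((370,190))));w=cast(q,.096,cam("top"))[:,:2]-[.5231,-.2633]
print(q.round().tolist(),"along",(w@[.94,.341]).round(3),"lat",(w@[-.341,.94]).round(3))
# level test: predicted scene pixels of level bar ends
u=np.array([.94,.341,0]);C=np.array([.5231,-.2633,.083])
print(proj([C+.067*u,C+.107*u,C-.233*u],cam("scene")).round(1).tolist())
E
```

```text
clock: 10.05
eef_pos: [0.5269, -0.2618, 0.2409]
tool_rot: [-0.173, 0.985, -0.0, 0.001]
ft_force: [0.7, -0.9, 0.0]
grip_width: 0.0383
grasp_force: 0.0
clock: 10.85
eef_pos: [0.4657, 0.0478, 0.2597]
tool_rot: [-0.177, 0.984, 0.001, 0.001]
ft_force: [0.9, -0.4, 1.0]
grip_width: 0.0381
grasp_force: 0.0
clock: 11.35
eef_pos: [0.4671, 0.0422, 0.2582]
tool_rot: [-0.172, 0.985, -0.0, -0.0]
ft_force: [0.1, 0.5, 0.3]
grip_width: 0.0383
grasp_force: 0.0
[[373.0, 246.0], [407.0, 234.0], [460.0, 383.0], [425.0, 395.0]] along [ 0.066  0.066 -0.231 -0.229] lat [ 0.049 -0.023 -0.012  0.056]
[[279.5, 260.9], [295.5, 268.1], [175.7, 214.5]]
```

View pics/c5.png

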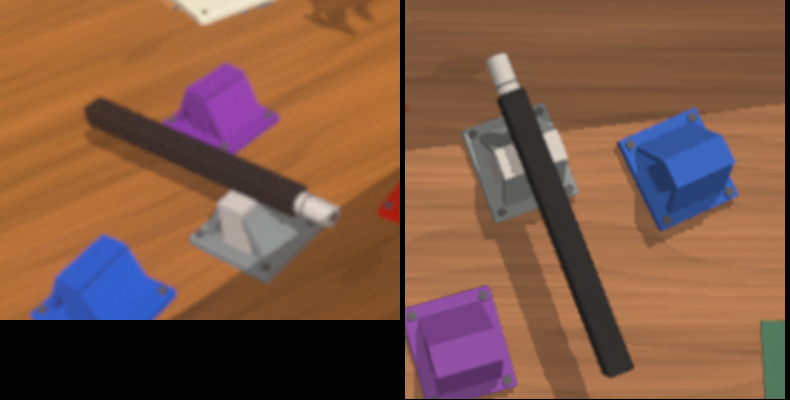

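Free and balanced level: the tail at (97,110) and steel end at (332,212) in the crop match the level predictions of (91,109) and (331,216). The junction is 66 mm from the ridge centre.

```bash
python3 -c "
from workcell import ticket;print(ticket.job_done())"
```

```text
the job is handed in; nothing more can be done
None
```

The counterweighted grip balances level on its own across the grey fulcrum's ridge, set down gently and released; I left the plain grip and the coloured look-alikes alone, and handed the job in at about 11.5 s.

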